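# Boiler off, egg gently into the glass bowl

## Robot

A 7-joint arm with a two-finger parallel gripper is mounted at the origin on the work surface. World frame = base frame: x ahead of the robot, y to its left, z up, the work surface at z = 0. Lengths are in mm, angles in degrees, forces in N, time in s.
With the tool pointing down it reaches from about 425 to 975 mm from the base axis. Payload 16.7 kg.
Tool frame: the origin (TCP) lies at the very end of the fingers, on their centre line; the grasp point (between the pads) lies 19 mm behind it; z points along the fingers, y is the line along which they close (so a half turn about z gives the same grasp; the last joint's range is limited). The gripper opens to 85 mm and grips with 20 to 120 N. Pads are 22 mm wide; open, the fingers measure 114 mm over their backs; the gripper's body (76 mm by 85 mm) begins 54 mm behind the grasp point. The pads swing forward as they close: fully open they stand 13 mm farther back than shut.
Start: joints at [55.835, 24.414, 4.234, 92.017, -1.954, 63.644, -3.845], TCP at [291.62, -608.715, 231.302] pointing down, gripper open.
Joint ranges: [-163.25, 163.25], [-28.42, 122.38], [-70.27, 78.77], [12.13, 141.07], [-58.53, 238.53], [9.26, 117.41], [-156.51, 156.51]. Speed limits (degrees/s): [108.29, 108.29, 136.94, 136.94, 172.46, 172.46, 172.46].

## Interface

Orientations are given as a 3x3 rotation matrix whose columns are the frame's x, y, z axes.
In Python, from bench import arm gives the robot as it stands.
- The arm moves only by the tool servo_tool, never from a script. Its argument "increments" is a list of rows, each an object with "delta_pos": the shift along the tool's x, y, z as a fraction of full scale, a list of three; "dr": the turn, a rotation vector about the tool's x, y, z as a fraction of full scale, a list of three; "jaw": the opening, from 0 (shut) to 1 (fully open). In form: [{"delta_pos": [tx, ty, tz], "dr": [ax, ay, az], "jaw": jaw}, ...]. A call has 1 to 20 rows; each row is the pose to reach, as a shift and turn from the pose commanded when the call began, along the tool's axes at that moment, turning the shorter way round; what a row does not reach only later rows make up. Full scale, the value 1, is 0.15 m for a shift and 180 degrees for a turn. A row lasts 1/8 s, in which the tool goes at most 62.5 mm and 10.7 degrees, less where a joint would pass 70% of its speed; a pose out of reach is approached as far as the arm can. A call with a number of a shift or a turn outside -1 to 1 is refused whole. A call with a gripper value outside its range is refused whole. The fingers move at their own pace and stop on an object; "grip_force" is the grip in N (left out, the last holds). Time passes only in rows, so rows that repeat a pose let the fingers close. It gives the time, the measured TCP pose, the force, the opening and the grip force at its end, in the units of the state.
- arm.get_obs(): the state, without advancing time (a new reading comes with each control period).
- arm.get_image(name): name is "side" or "top" or "wrist"; returns (picture, depth): 400x640x3 uint8, red, green, blue; 400x640 float32, mm along the optical axis (not along the pixel's ray), 0 where there is no reading.
- arm.camera_model(name): a dict with "intrinsics" (3x3 intrinsics, pixels), "extrinsics" (4x4, takes a point from camera to world coordinates). Camera axes: x right, y up, looking along -z (the intrinsics and any distortion apply to the point x, -y, -z); pixel columns grow to the right and rows downward; lengths in mm; the calibration is good to about 2 mm. The wrist camera is an equidistant fisheye: a pixel r from the principal point sees the ray r / f radians off the axis. A picture is of the moment at which its call begins: read the wrist's pose just before it. camera_model takes no time and is no camera call; for the wrist camera it gives the pose at the moment of the call.
- arm.finish_job(): hands the job in; it is judged then, once.
Trained networks look in the newest picture that a camera, given by its name, has taken for a name from the list of things; names that differ only in an ending like _2 or _b are one class to them, and where a whole thing is asked for, a point or a joint stands for the part that bears it (a point fixed in the world has none). Each returns a list of dicts, best first, with "confidence" (0 to 1); they miss things now and then, are a little off and sometimes report something else, mostly with a low value. They report only what shows in the picture. A call takes as long as a camera call.
- arm.recognise(label, camera): "at" ([x, y, z] in mm, in world coordinates, good to about 4 mm: the middle of the surface that is visible of it).
- arm.masks_of(label, camera): "mask" (400x640 bool, what is visible of it).
The state is a dict: "time": time; "qpos": joint angles; "qd": joint speeds; "joint_efforts": joint torques, N m; "tcp_pos": TCP position; "tool_rot": TCP orientation; "wrist_force": force on the tool from outside, world axes, zero at the start; "wrist_torque": the same for the moment, N m; "opening": opening from 0.0 (shut) to 1.0 (fully open); "grip_force": force on a finger pad.
Only numpy, scipy, OpenCV 4.12 (cv2) and the standard library are available. Lean on these libraries where they do the work, as an engineer would, in place of code of your own. Each camera call takes 0.05 s, during which the arm holds its last target. There are 200 camera calls.

## Task

The egg is done: turn the egg boiler's switch to off first, then lift the egg out of the tray and set it down gently in the clear glass bowl. Hold the egg lightly, lower it all the way into the bowl in your fingers instead of dropping it, and do not crack its shell. Leave the bowl standing and do not disturb the other things on the ledge.

Things in the scene. Friction and masses are not known exactly. Their poses are not given: they have to be found in the camera images.
- cooker: Fixed white egg boiler, 200 x 200 mm, tray top 88 mm above the ledge. Origin: centre of its underside; x to its back, y to the left as seen from its front, which faces the robot, z up. A fixed stone mortar (120 mm high) and a storage box stand well behind it. The flat top with the tray covers x -36 to 100 mm.
- switch (a joint): The boiler's rotary switch (rad): 1.047 = on, 0 = off, with a hard stop at each end. A snap spring holds it at either end and throws it over past half way; 0.06 to 0.1 N m turns it. Positive is clockwise seen from in front of the panel, so off is 60 degrees anticlockwise from on.
- switch_grip (a point): Point on the switch's axis, 15 mm off the sloping panel. z points squarely out of the panel (30 degrees from vertical, leaning to the boiler's front); x runs along the black grip bar (42 long, 13 thick, top 27 mm off the panel, on a skirt 40 mm across and 4 mm high) and turns with it. At off the bar points straight up the slope.
- egg_place (a point): Centre of the upper face of the tray's front left hole, left as seen from the boiler's front (28 mm across, 88 mm above the ledge), where the egg stands at the start; the tray's two other holes are empty. Axes as the boiler's.
- egg: Brown hen's egg, 44 mm thick, 57 long, about 60 g, standing pointed end down in the hole. Origin on its axis at the thickest section, 31 mm from the pointed end, about 23 mm above the tray; z to the blunt end. The shell cracks if the fingers press it with more than 80 N (both pads added; 20 to 30 N per pad is safe) or if it meets the glass bowl with more than 35 N.
- bowl: Loose round clear glass prep bowl, 150 mm across the rim, 58 mm high, 0.36 kg; wall 4 mm, inner floor 5 mm above the ledge and about 95 mm across, inside 120 mm across at 18 mm height and 136 mm at 36 mm. Origin: centre of its underside; z up. An egg set down in it on end rolls over onto its side when released.
- sifter: Bystander: loose aluminium sifter cup, 94 mm across, 95 mm high, handle at its +y side reaching 87 mm out, on the robot's left. Origin: centre of its underside.
- brush: Bystander: loose red basting brush 260 mm long, 36 mm wide, lying along its x axis on the robot's right, head at +x. Origin: under its middle.

How it is judged:
By the outcome, as a careful person would: the job done as asked, in the order asked, and still so for the second after the job is handed in, with the robot touching nothing.
It also fails if it takes over 53 s, if anything falls off the work surface, if the arm or the gripper's body presses on something with over 40 N, if the wrist force passes 120 N, or if a joint passes its speed limit or range.

## Working session

There is one attempt and no reset: what is moved stays moved. The work goes in short steps, Python scripts to look and compute and a tool call to move; the robot and the scene stay as the last step left them, time stands still between calls to the robot, and variables do not carry over. Pictures are saved under pics/ and viewed, at most 10 in all, crops included, and the job is handed in when it is done.

Besides the shell and the picture viewer there is one more tool, called in YAML: its name, and indented under it one key for each argument. servo_tool: Moves the arm, as the interface text tells. Its arguments: {"type":"object","properties":{"increments":{"type":"array","items":{"type":"object","properties":{"delta_pos":{"type":"array","items":{"type":"number","minimum":-1,"maximum":1}},"dr":{"type":"array","items":{"type":"number","minimum":-1,"maximum":1}},"jaw":{"type":"number"}}}},"grip_force":{"type":"number"}},"required":["increments"]}

```bash
mkdir -p pics
cat > h.py <<'E'
import numpy as np, cv2
from bench import arm
def pts(cam, depth, mask):
    m=arm.camera_model(cam); K=np.array(m["intrinsics"]); E=np.array(m["extrinsics"])
    v,u=np.nonzero(mask&(depth>0)); d=depth[v,u]
    x=(u-K[0,2])/K[0,0]*d; y=(v-K[1,2])/K[1,1]*d
    return (E@np.stack([x,-y,-d,np.ones_like(d)]))[:3].T,u,v
E
python3 - <<'E'
from h import *
for c in ("top","side"):
    im,d=arm.get_image(c); cv2.imwrite(f"pics/{c}0.png",im[:,:,::-1]); np.save(f"{c}0.npy",d)
    m=arm.camera_model(c); print(c,np.round(m["extrinsics"],2).tolist(),np.round(m["intrinsics"],1).tolist(), [k for k in m])
    for l in ("cooker","switch","egg","bowl","sifter","brush","egg_place"):
        try:
            for r in arm.recognise(l,c)[:2]: print(l,np.round(r["at"]),r["confidence"])
        except Exception as e: print(l,e)
print(arm.get_obs())
E
```

```text
top [[0.03, 0.98, -0.19, 388.58], [-1.0, 0.03, 0.01, 9.93], [0.01, 0.19, 0.98, 1243.57], [0.0, 0.0, 0.0, 1.0]] [[427.8, 0.0, 321.5], [0.0, 427.8, 205.0], [0.0, 0.0, 1.0]] ['intrinsics', 'extrinsics']
cooker [651. 150.  76.] 0.65
cooker [583. 128.  67.] 0.32
switch [586. 128.  64.] 0.55
egg [675. 185. 134.] 0.68
bowl [ 655. -166.   12.] 0.71
sifter [612. 474.  39.] 0.89
brush [ 578. -457.   11.] 0.65
egg_place [649. 153.  73.] 0.56
side [[0.93, 0.28, -0.23, 391.23], [-0.37, 0.7, -0.61, -554.09], [-0.01, 0.66, 0.75, 769.98], [0.0, 0.0, 0.0, 1.0]] [[365.8, 0.0, 320.1], [0.0, 365.8, 202.1], [0.0, 0.0, 1.0]] ['intrinsics', 'extrinsics']
cooker [654. 111.  77.] 0.57
switch [584. 120.  68.] 0.53
switch [ 634. -454.    9.] 0.38
egg [677. 176. 122.] 0.78
egg [585. 122.  67.] 0.26
bowl [ 664. -145.   18.] 0.64
sifter [608. 427.  62.] 0.75
brush [ 634. -455.    6.] 0.79
egg_place [650. 105.  72.] 0.96
{'time': 0.8, 'qpos': array([55.83421841, 24.41305243,  4.23573185, 92.0165562 , -1.95342459,
       63.64518909, -3.84380721]), 'qd': array([-0.00026855,  0.05046177, -0.02729771, -0.08312939, -0.0508102 ,
       -0.02577089,  0.00225028]), 'joint_efforts': array([ 8.71852308e-05, -9.49458504e+01,  3.75700414e+00, -4.63875532e+01,
        1.91045750e-02,  2.56344596e-03, -3.51166375e-05]), 'tcp_pos': array([ 291.60834985, -608.7204382 ,  231.31411747]), 'tool_rot': array([[ 9.01860950e-01,  4.32026419e-01, -8.49445585e-06],
       [ 4.32026419e-01, -9.01860949e-01,  4.79818509e-05],
       [ 1.30686092e-05, -4.69427870e-05, -9.99999999e-01]]), 'wrist_force': array([ 0.2169191 , -0.63368682, -0.64556494]), 'wrist_torque': array([ 0.04408656, -0.05775585, -0.02454995]), 'grip_force': 0.0, 'opening': 0.9978237845689251}
```

View pictures.

View pics/top0.png

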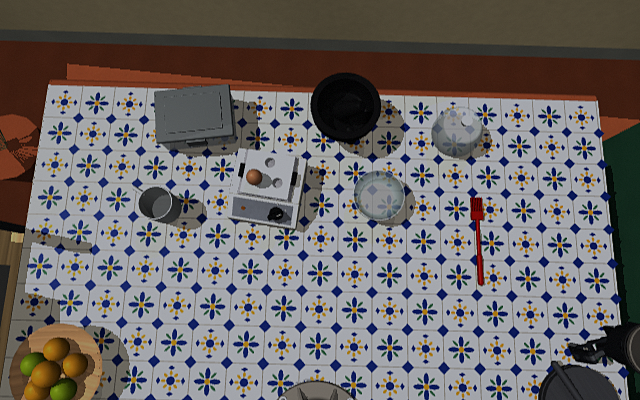

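View pics/side0.png

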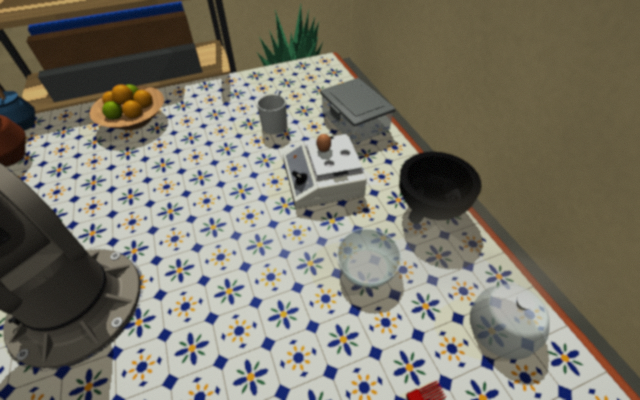

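Run:
```python
from h import *
for c in ("top","side"):
    d=np.load(f"{c}0.npy"); im,_=arm.get_image(c)
    for l in ("cooker","switch","egg","bowl"):
        rs=arm.masks_of(l,c)
        if not rs: print(c,l,"none"); continue
        m=rs[0]["mask"]; P,u,v=pts(c,d,m); np.save(f"{c}_{l}.npy",P)
        np.save(f"{c}_{l}_m.npy",m)
        print(c,l,round(rs[0]["confidence"],2),len(P),"px",u.min(),u.max(),v.min(),v.max(),"lo",np.percentile(P,2,0).round(),"med",np.median(P,0).round(),"hi",np.percentile(P,98,0).round())
```

```text
top cooker 0.59 4906 px 227 307 148 229 lo [564.  57.  31.] med [652. 150.  75.] hi [758. 256.  92.]
top switch 0.7 142 px 268 282 208 219 lo [573. 110.  52.] med [587. 128.  73.] hi [606. 147.  84.]
top egg 0.54 217 px 246 262 170 185 lo [661. 167.  85.] med [677. 183. 128.] hi [697. 205. 137.]
top bowl 0.8 2114 px 353 404 170 221 lo [ 588. -228.    1.] med [ 662. -167.   11.] hi [722. -96.  60.]
side cooker 0.71 4246 px 284 365 136 208 lo [566.  46.  13.] med [652. 104.  70.] hi [753. 245.  89.]
side switch 0.44 139 px 293 307 172 185 lo [574. 106.  48.] med [585. 120.  67.] hi [606. 143.  83.]
side egg 0.52 236 px 316 331 134 152 lo [662. 163.  86.] med [677. 173. 120.] hi [699. 194. 135.]
side bowl 0.62 3046 px 337 402 229 288 lo [ 587. -233.    2.] med [ 665. -148.   15.] hi [724. -93.  58.]
```

Run:
```python
from h import *
from scipy.optimize import least_squares
for c in ("top","side"):
    P=np.load(f"{c}_cooker.npy"); T=P[(P[:,2]>83)&(P[:,2]<93)]
    print(c,len(T),"z",np.median(T[:,2]))
    (cx,cy),s,a=cv2.minAreaRect(T[:,:2].astype(np.float32)); print(" rect",round(cx,1),round(cy,1),np.round(s),a)
    B=np.load(f"{c}_bowl.npy"); B=B[(B[:,2]>52)&(B[:,2]<66)]
    f=least_squares(lambda p:np.hypot(B[:,0]-p[0],B[:,1]-p[1])-p[2],[655,-165,73],loss="soft_l1",f_scale=3); print(" bowl",len(B),f.x.round(1),np.median(B[:,2]))
    E=np.load(f"{c}_egg.npy"); E=E[E[:,2]>100]
    f=least_squares(lambda p:np.sqrt(((E[:,:2]-p[:2])**2).sum(1)/22**2+(E[:,2]-p[2])**2/np.where(E[:,2]>p[2],26,31)**2)*22-22,[678,182,111],loss="soft_l1",f_scale=2); print(" egg",f.x.round(1),np.abs(f.fun).mean())
    n=P[(P[:,0]<625)&(P[:,2]>45)&(P[:,2]<85)]
    # panel plane
    best=None
    rng=np.random.default_rng(0)
    for _ in range(400):
        q=n[rng.choice(len(n),3,False)]; N=np.cross(q[1]-q[0],q[2]-q[0]); N/=np.linalg.norm(N)+1e-9
        k=np.abs((n-q[0])@N)<2
        if best is None or k.sum()>best.sum(): best=k
    q=n[best]; N=np.linalg.svd(q-q.mean(0))[2][2]; N*=np.sign(N[2]); print(" panel",len(q),len(n),N.round(3),q.mean(0).round(1), "yaw",np.degrees(np.arctan2(-N[1],-N[0])))
    S=np.load(f"{c}_switch.npy"); h=(S-q.mean(0))@N
    R=S[(h>20)&(h<32)]; print(" bar top",len(R),R.mean(0).round(1),np.percentile(h,[2,50,98]).round(1))
    yaw=np.arctan2(-N[1],-N[0])
    ex=np.array([np.cos(yaw)*np.cos(np.pi/6),np.sin(yaw)*np.cos(np.pi/6),.5]); ey=np.array([-np.sin(yaw),np.cos(yaw),0])
    uv=np.c_[(R-R.mean(0))@ex,(R-R.mean(0))@ey]; w=np.linalg.svd(uv)[2][0]; print(" bar dir (up,left)",w.round(2),uv.std(0))
```

```text
top 1848 z 88.39819503410274
 rect 692.8 155.2 [164. 165.] 66.48870086669922
 bowl 253 [ 653.3 -160.1   72. ] 57.473877076659164
 egg [681.8 187.3 110.8] 0.9690613209234944
 panel 721 1266 [-0.473  0.066  0.879] [602.  157.7  58.8] yaw -7.925070996297885
 bar top 64 [581.  127.9  79.1] [-1.7 16.7 28.9]
 bar dir (up,left) [ 0.47 -0.88] [ 6.27882548 10.14048094]
side 1301 z 86.89773195790178
 rect 674.4 151.5 [158. 172.] 81.8111572265625
 bowl 403 [ 654.3 -163.    72.2] 56.24408823300337
 egg [682.6 185.7 109.5] 0.942599622109539
 panel 584 888 [-0.47   0.063  0.88 ] [604.4 144.5  59. ] yaw -7.664088294939215
 bar top 49 [581.6 122.2  77.5] [ 0.4 10.6 28.7]
 bar dir (up,left) [ 0.51 -0.86] [ 6.67665165 10.20410554]
```

```bash
cat >> h.py <<'E'
from scipy.spatial.transform import Rotation as Ro
def inc(pos,rot=None):
    o=arm.get_obs(); R=np.array(o["tool_rot"]); rot=R if rot is None else rot
    d=R.T@(np.array(pos)-o["tcp_pos"])/150; r=Ro.from_matrix(R.T@rot).as_rotvec(degrees=True)/180
    s=max(1,np.abs(d).max()); print("t",o["time"],"tcp",np.round(o["tcp_pos"],1),"x",R[:,0].round(2),"z",R[:,2].round(2),"\n dpos",d.round(4),"/s",(d/s).round(3),"dr",r.round(4),"j",np.round(o["qpos"]),"F",np.round(o["wrist_force"],1))
yaw=np.radians(-7.7)
ex=np.array([np.cos(yaw)*np.cos(np.pi/6),np.sin(yaw)*np.cos(np.pi/6),.5]); ey=np.array([-np.sin(yaw),np.cos(yaw),0]); N=np.cross(ex,ey)
P0=np.array([587,124.3,68.])
def swrot(deg):  # deg clockwise from up slope; tool x = -bar
    a=np.radians(deg); x=-(np.cos(a)*ex-np.sin(a)*ey); return np.c_[x,np.cross(-N,x),-N]
E
python3 -c "
from h import *
print(N,swrot(60).round(2)); inc(P0+90*N,swrot(60)); inc([450,-320,231])"
```

```text
[-0.4954916   0.06699309  0.8660254 ] [[-0.31  0.81  0.5 ]
 [ 0.92  0.4  -0.07]
 [-0.25  0.43 -0.87]]
t 1.3 tcp [ 291.7 -608.7  231.3] x [0.9  0.43 0.  ] z [ 0.  0. -1.] 
 dpos [ 3.6362 -3.7211  0.5693] /s [ 0.977 -1.     0.153] dr [-0.1784  0.0423 -0.4697] j [56. 24.  4. 92. -2. 64. -4.] F [ 0.1 -1.1  0.1]
t 1.3 tcp [ 291.7 -608.7  231.3] x [0.9  0.43 0.  ] z [ 0.  0. -1.] 
 dpos [ 1.7836 -1.2797  0.0021] /s [ 1.    -0.718  0.001] dr [0. 0. 0.] j [56. 24.  4. 92. -2. 64. -4.] F [ 0.1 -1.1  0.1]
```

servo_tool:
  increments:
    - {"delta_pos":[0.98,-1,0],"dr":[0,0,0],"jaw":0.45}
    - {"delta_pos":[0.98,-1,0],"dr":[0,0,0],"jaw":0.45}
    - {"delta_pos":[0.98,-1,0],"dr":[0,0,0],"jaw":0.45}
    - {"delta_pos":[0.98,-1,0],"dr":[0,0,0],"jaw":0.45}
  grip_force: 30

```text
time: 1.8
tcp_pos: [360.8, -406.6, 231.7]
tool_rot: [[0.9, 0.435, 0.001], [0.435, -0.9, 0.0], [0.001, -0.0, -1.0]]
wrist_force: [-0.1, -0.4, -0.0]
opening: 0.448
grip_force: 0.0
```

servo_tool:
  increments:
    - {"delta_pos":[0.98,-1,0],"dr":[0,0,0],"jaw":0.45}
    - {"delta_pos":[0.98,-1,0],"dr":[0,0,0],"jaw":0.45}
    - {"delta_pos":[0.98,-1,0],"dr":[0,0,0],"jaw":0.45}
    - {"delta_pos":[0.98,-1,0],"dr":[0,0,0],"jaw":0.45}

```text
time: 2.3
tcp_pos: [428.2, -207.7, 231.7]
tool_rot: [[0.9, 0.436, 0.001], [0.436, -0.9, 0.0], [0.001, 0.0, -1.0]]
wrist_force: [-0.2, -0.5, -0.7]
opening: 0.454
grip_force: 0.0
```

```bash
python3 -c "
from h import *
inc(P0+90*N,swrot(60))"
```

```text
t 2.3 tcp [ 428.2 -207.7  231.7] x [0.9  0.44 0.  ] z [ 0.  0. -1.] 
 dpos [ 1.6669 -1.697   0.5726] /s [ 0.982 -1.     0.337] dr [-0.1781  0.0418 -0.4685] j [ 27.   6. -10. 116.   1.  58. -47.] F [-0.2 -0.5 -0.7]
```

servo_tool:
  increments:
    - {"delta_pos":[0.98,-1,0.1],"dr":[-0.09,0.02,-0.235],"jaw":0.45}
    - {"delta_pos":[0.98,-1,0.1],"dr":[-0.09,0.02,-0.235],"jaw":0.45}
    - {"delta_pos":[0.98,-1,0.1],"dr":[-0.09,0.02,-0.235],"jaw":0.45}
    - {"delta_pos":[0.98,-1,0.1],"dr":[-0.09,0.02,-0.235],"jaw":0.45}
    - {"delta_pos":[0.98,-1,0.1],"dr":[-0.09,0.02,-0.235],"jaw":0.45}

```text
time: 2.92
tcp_pos: [494.8, -10.3, 216.3]
tool_rot: [[0.371, 0.897, 0.242], [0.928, -0.346, -0.141], [-0.043, 0.277, -0.96]]
wrist_force: [0.3, -0.3, 0.2]
opening: 0.448
grip_force: 0.0
```

```bash
python3 -c "
from h import *
inc(P0+90*N,swrot(60))"
```

```text
t 2.925 tcp [494.8 -10.3 216.3] x [ 0.37  0.93 -0.04] z [ 0.24 -0.14 -0.96] 
 dpos [ 1.0078 -0.1695  0.3947] /s [ 1.    -0.168  0.392] dr [-0.0889  0.0219 -0.2324] j [ 10.   3. -25. 124.  19.  43. -48.] F [ 0.3 -0.3  0.2]
```

servo_tool:
  increments:
    - {"delta_pos":[1,-0.17,0.39],"dr":[-0.089,0.022,-0.232],"jaw":0.45}
    - {"delta_pos":[1,-0.17,0.39],"dr":[-0.089,0.022,-0.232],"jaw":0.45}
    - {"delta_pos":[1,-0.17,0.39],"dr":[-0.089,0.022,-0.232],"jaw":0.45}
    - {"delta_pos":[1,-0.17,0.39],"dr":[-0.089,0.022,-0.232],"jaw":0.45}
    - {"delta_pos":[1,-0.17,0.39],"dr":[-0.089,0.022,-0.232],"jaw":0.45}
    - {"delta_pos":[1,-0.17,0.39],"dr":[-0.089,0.022,-0.232],"jaw":0.45}
    - {"delta_pos":[1,-0.17,0.39],"dr":[-0.089,0.022,-0.232],"jaw":0.45}

```text
time: 3.8
tcp_pos: [543.4, 126.5, 147.4]
tool_rot: [[-0.302, 0.815, 0.495], [0.92, 0.384, -0.07], [-0.248, 0.434, -0.866]]
wrist_force: [0.4, -0.2, 0.5]
opening: 0.45
grip_force: 0.0
```

```bash
python3 -c "
from h import *
inc(P0+90*N,swrot(60))
im,d=arm.get_image('wrist'); m=arm.camera_model('wrist'); print(np.round(m['extrinsics'],3).tolist(),np.round(m['intrinsics'],1).tolist())
np.savez('w1.npz',d=d,E=m['extrinsics'],K=m['intrinsics']); cv2.imwrite('pics/w1.png',im[:,:,::-1])
for l in ('switch','egg'):
    for r in arm.recognise(l,'wrist')[:2]: print(l,np.round(r['at'],1),r['confidence'])
"
```

```text
t 3.8 tcp [543.4 126.5 147.4] x [-0.3   0.92 -0.25] z [ 0.5  -0.07 -0.87] 
 dpos [ 0.0277 -0.      0.0034] /s [ 0.028 -0.     0.003] dr [-0.0005  0.001  -0.0036] j [ -5.  12. -29. 131.  61.  28. -63.] F [ 0.4 -0.2  0.5]
[[0.814, -0.163, -0.558, 453.274], [0.385, 0.87, 0.308, 198.034], [0.435, -0.466, 0.771, 254.332], [0.0, 0.0, 0.0, 1.0]] [[309.7, 0.0, 321.1], [0.0, 309.7, 199.7], [0.0, 0.0, 1.0]]
switch [579.6 127.7  68.6] 0.62
egg [665.  190.3 122.3] 0.88
```

View pics/w1.png

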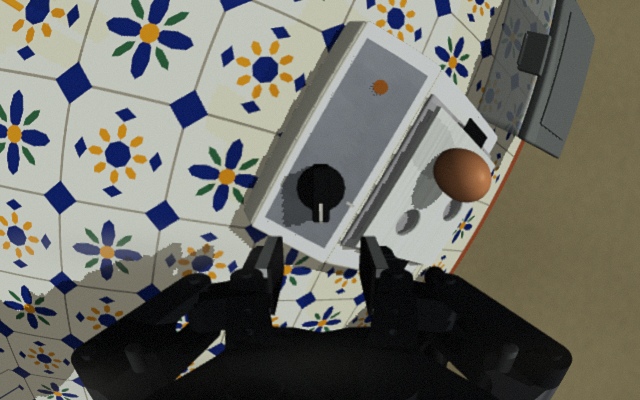

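```bash
cat >> h.py <<'E'
def wpts(d,E,K,mask):
    v,u=np.nonzero(mask&(d>0)); z=d[v,u]
    a=(u-K[0,2])/K[0,0]; b=(v-K[1,2])/K[1,1]; th=np.hypot(a,b)+1e-9; s=np.tan(th)/th
    return (E@np.stack([a*s*z,-b*s*z,-z,np.ones_like(z)]))[:3].T
E
python3 - <<'E'
from h import *
w=np.load('w1.npz'); M=np.zeros((400,640),bool); M[155:235,285:355]=1
P=wpts(w['d'],w['E'],w['K'],M)
M2=np.zeros((400,640),bool); M2[60:160,310:390]=1
Q=wpts(w['d'],w['E'],w['K'],M2); h0=np.median((Q-P0)@N); print("panel off",h0,"expected -15")
n=np.linalg.svd(Q[np.abs((Q-P0)@N-h0)<3]-Q[np.abs((Q-P0)@N-h0)<3].mean(0))[2][2]; print(n,N)
h=(P-P0)@N-h0; R=P[(h>22)&(h<31)]; S=P[(h>2.)&(h<7)]
R60=swrot(60)
for n_,A in(("bar",R),("skirt",S)):
    q=(A-P0)@R60; print(n_,len(A),"tool x",np.percentile(q[:,0],[1,50,99]).round(1),"y",np.percentile(q[:,1],[1,50,99]).round(1))
m=arm.masks_of('egg','wrist')[0]["mask"]; E=wpts(w['d'],w['E'],w['K'],cv2.erode(m.astype(np.uint8),np.ones((5,5)))>0)
from scipy.optimize import least_squares
f=least_squares(lambda p:np.sqrt(((E[:,:2]-p[:2])**2).sum(1)/22**2+(E[:,2]-p[2])**2/np.where(E[:,2]>p[2],26,31)**2)*22-22,[682,186,111],loss="soft_l1",f_scale=2); print("egg",f.x.round(1),np.abs(f.fun).mean())
E
```

```text
panel off -13.776831237811773 expected -15
[-0.50454663  0.06890912  0.86063014] [-0.4954916   0.06699309  0.8660254 ]
bar 977 tool x [-13.9   6.8  26.7] y [-6.3  0.4  6.5]
skirt 944 tool x [-19.    6.   23.2] y [-18.8  -7.2  19.1]
egg [681.7 187.5 110.5] 0.4497672045297848
```

Run:
```python
from h import *
w=np.load('w1.npz'); im=cv2.imread('pics/w1.png',0); E=w['E'];K=w['K']
v,u=np.mgrid[150:235,280:360]; a=(u-K[0,2])/K[0,0]; b=(v-K[1,2])/K[1,1]; th=np.hypot(a,b)+1e-9
r=np.stack([a/th*np.sin(th),-b/th*np.sin(th),-np.cos(th)],-1)@E[:3,:3].T
R=swrot(60); print("row321 gray:",im[150:235:4,321], "row310", im[150:235:4,306])
for off,name in((-9.8,"skirt top plane"),(13.2,"bar top plane")):
    o=P0+off*N; t=((o-E[:3,3])@N)/(r@N); X=(E[:3,3]+r*t[...,None]-o)@R
    dark=im[150:235,280:360]<45
    n,l,s,c=cv2.connectedComponentsWithStats(dark.astype(np.uint8)); k=l[188-150,310-280]; D=l==k
    print(name,D.sum(),"x",np.percentile(X[D][:,0],[0,1,99,100]).round(1),"y",np.percentile(X[D][:,1],[0,1,99,100]).round(1))
    # at widest: x position of max/min y
    print(" x at y extremes",X[D][X[D][:,1]>np.percentile(X[D][:,1],98)][:,0].mean().round(1),X[D][X[D][:,1]<np.percentile(X[D][:,1],2)][:,0].mean().round(1))
cv2.imwrite('pics/w1c.png',cv2.resize(cv2.imread('pics/w1.png')[140:240,260:380],None,fx=5,fy=5,interpolation=cv2.INTER_CUBIC))
```

```text
row321 gray: [115 116 113 112   0  10  16  17  13  13  18   9  16  26 161 161 160 160
 124 116 113 108] row310 [112 113 111 108  82   2   8  10   7  11   9  12  13   7  35  64  64  65
 111 110 109 110]
skirt top plane 1892 x [-21.9 -20.9  24.9  25.7] y [-19.6 -18.2  17.5  19.1]
 x at y extremes 6.3 6.7
bar top plane 1892 x [-13.9 -13.   28.5  29.3] y [-17.6 -16.4  16.   17.4]
 x at y extremes 11.7 12.0
```

View pics/w1c.png

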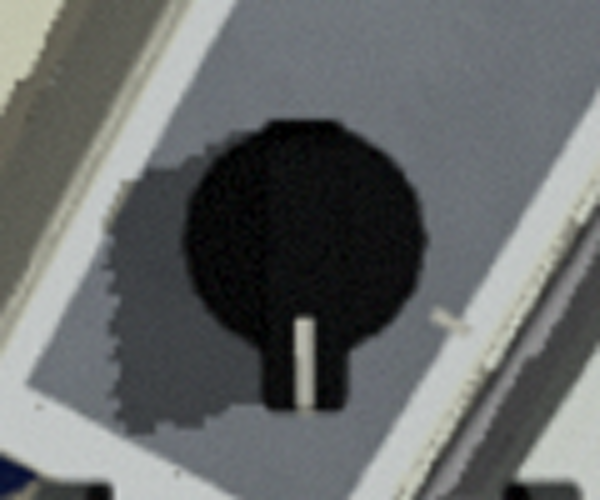

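```bash
sed -i 's/^P0=.*/P0=np.array([585.3,129.4,66.6])/' h.py; python3 -c "
from h import *
inc(P0-6*N,swrot(60))"
```

```text
t 4.0 tcp [543. 127. 147.] x [-0.3   0.92 -0.25] z [ 0.49 -0.07 -0.87] 
 dpos [0.0619 0.0034 0.6427] /s [0.062 0.003 0.643] dr [-0.0005  0.0007 -0.0027] j [ -5.  12. -29. 131.  61.  28. -63.] F [ 0.2 -0.6  0.6]
```

servo_tool:
  increments:
    - {"delta_pos":[0.062,0.003,0.3],"dr":[0,0,-0.003],"jaw":0.45}
    - {"delta_pos":[0.062,0.003,0.45],"dr":[0,0,-0.003],"jaw":0.45}
    - {"delta_pos":[0.062,0.003,0.55],"dr":[0,0,-0.003],"jaw":0.45}
    - {"delta_pos":[0.062,0.003,0.643],"dr":[0,0,-0.003],"jaw":0.45}
    - {"delta_pos":[0.062,0.003,0.643],"dr":[0,0,-0.003],"jaw":0.45}
    - {"delta_pos":[0.062,0.003,0.643],"dr":[0,0,-0.003],"jaw":0.2}
    - {"delta_pos":[0.062,0.003,0.643],"dr":[0,0,-0.003],"jaw":0.2}
    - {"delta_pos":[0.062,0.003,0.643],"dr":[0,0,-0.003],"jaw":0.2}
    - {"delta_pos":[0.062,0.003,0.643],"dr":[0,0,-0.003],"jaw":0.2}

```text
time: 5.12
tcp_pos: [588.0, 129.1, 61.4]
tool_rot: [[-0.314, 0.81, 0.495], [0.915, 0.397, -0.069], [-0.253, 0.431, -0.866]]
wrist_force: [-0.1, 0.1, -0.1]
opening: 0.197
grip_force: 0.0
```

```bash
python3 -c "
from h import *
inc(P0-6*N,swrot(60));inc(P0-6*N,swrot(0))"
```

```text
t 5.125 tcp [588.  129.1  61.4] x [-0.31  0.92 -0.25] z [ 0.5  -0.07 -0.87] 
 dpos [-0.0015  0.0011  0.0009] /s [-0.002  0.001  0.001] dr [-0.0004  0.0007  0.0007] j [ -8.  24. -23. 129.  85.  26. -84.] F [-0.1  0.1 -0.1]
t 5.125 tcp [588.  129.1  61.4] x [-0.31  0.92 -0.25] z [ 0.5  -0.07 -0.87] 
 dpos [-0.0015  0.0011  0.0009] /s [-0.002  0.001  0.001] dr [-0.0007  0.0004 -0.3326] j [ -8.  24. -23. 129.  85.  26. -84.] F [-0.1  0.1 -0.1]
```

servo_tool:
  increments:
    - {"delta_pos":[0,0,0],"dr":[0,0,-0.04],"jaw":0.19}
    - {"delta_pos":[0,0,0],"dr":[0,0,-0.08],"jaw":0.19}
    - {"delta_pos":[0,0,0],"dr":[0,0,-0.12],"jaw":0.19}
    - {"delta_pos":[0,0,0],"dr":[0,0,-0.16],"jaw":0.19}
    - {"delta_pos":[0,0,0],"dr":[0,0,-0.2],"jaw":0.19}
    - {"delta_pos":[0,0,0],"dr":[0,0,-0.24],"jaw":0.19}
    - {"delta_pos":[0,0,0],"dr":[0,0,-0.28],"jaw":0.19}
    - {"delta_pos":[0,0,0],"dr":[0,0,-0.31],"jaw":0.19}
    - {"delta_pos":[0,0,0],"dr":[0,0,-0.335],"jaw":0.19}
    - {"delta_pos":[0,0,0],"dr":[0,0,-0.335],"jaw":0.19}
    - {"delta_pos":[0,0,0],"dr":[0,0,-0.335],"jaw":0.19}
    - {"delta_pos":[0,0,0],"dr":[0,0,-0.335],"jaw":0.4}
    - {"delta_pos":[0,0,0],"dr":[0,0,-0.335],"jaw":0.4}
    - {"delta_pos":[0,0,0],"dr":[0,0,-0.335],"jaw":0.4}

```text
time: 6.88
tcp_pos: [587.9, 129.1, 61.1]
tool_rot: [[-0.859, 0.129, 0.495], [0.109, 0.992, -0.069], [-0.5, -0.006, -0.866]]
wrist_force: [0.6, -0.3, 0.3]
opening: 0.401
grip_force: 0.0
```

servo_tool:
  increments:
    - {"delta_pos":[0,0,-0.3],"dr":[0,0,0],"jaw":0.4}
    - {"delta_pos":[0,0,-0.7],"dr":[0,0,0],"jaw":0.6}
    - {"delta_pos":[0,0,-0.8],"dr":[0,0,0],"jaw":0.8}
    - {"delta_pos":[0,0,-0.8],"dr":[0,0,0],"jaw":0.85}

```text
time: 7.38
tcp_pos: [528.9, 137.6, 166.5]
tool_rot: [[-0.858, 0.129, 0.497], [0.109, 0.992, -0.069], [-0.502, -0.005, -0.865]]
wrist_force: [-0.0, 0.1, -0.2]
opening: 0.85
grip_force: 0.0
```

Run:
```python
from h import *
im,d=arm.get_image('wrist'); m=arm.camera_model('wrist')
cv2.imwrite('pics/w2.png',im[:,:,::-1])
D=np.radians(172.3); x=np.array([np.cos(D),np.sin(D),0]); z=np.array([0,0,-1.]); R=np.c_[x,np.cross(z,x),z]
inc([682,187,200],R)
mk=arm.masks_of('egg','wrist')[0]["mask"]; E=wpts(d,np.array(m['extrinsics']),np.array(m['intrinsics']),cv2.erode(mk.astype(np.uint8),np.ones((5,5)))>0)
from scipy.optimize import least_squares
f=least_squares(lambda p:np.sqrt(((E[:,:2]-p[:2])**2).sum(1)/22**2+(E[:,2]-p[2])**2/np.where(E[:,2]>p[2],26,31)**2)*22-22,[682,186,111],loss="soft_l1",f_scale=2); print("egg",f.x.round(1),np.abs(f.fun).mean())
```

```text
t 7.425 tcp [528.9 137.3 165.3] x [-0.86  0.11 -0.5 ] z [ 0.5  -0.07 -0.87] 
 dpos [-0.9563  0.4592  0.2828] /s [-0.956  0.459  0.283] dr [-0.0013  0.1669  0.002 ] j [ -8.   9. -27. 131.  55.  29.   2.] F [ 0.2 -0.7 -0.8]
egg [681.7 187.  109.1] 0.48589849791272616
```

View pics/w2.png

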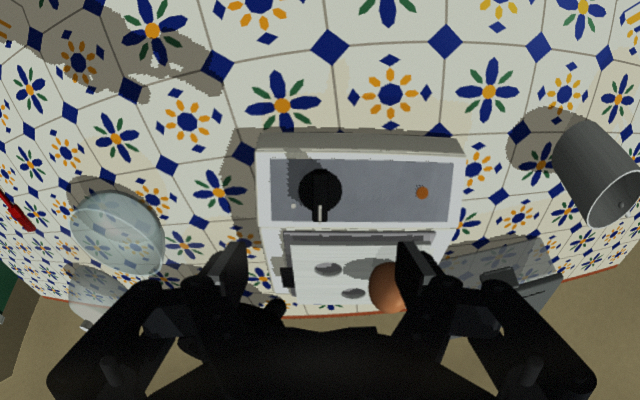

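servo_tool:
  increments:
    - {"delta_pos":[-0.4,0.2,-0.1],"dr":[0,0.06,0],"jaw":0.95}
    - {"delta_pos":[-0.956,0.459,0.26],"dr":[0,0.167,0],"jaw":0.95}
    - {"delta_pos":[-0.956,0.459,0.26],"dr":[0,0.167,0],"jaw":0.95}
    - {"delta_pos":[-0.956,0.459,0.26],"dr":[0,0.167,0],"jaw":0.95}
    - {"delta_pos":[-0.956,0.459,0.26],"dr":[0,0.167,0],"jaw":0.95}
    - {"delta_pos":[-0.956,0.459,0.26],"dr":[0,0.167,0],"jaw":0.95}

```text
time: 8.22
tcp_pos: [679.8, 186.8, 199.6]
tool_rot: [[-0.992, 0.13, -0.005], [0.13, 0.991, -0.007], [0.004, -0.008, -1.0]]
wrist_force: [0.3, 0.3, -0.4]
opening: 0.955
grip_force: 0.0
```

Run:
```python
from h import *
im,d=arm.get_image('wrist'); m=arm.camera_model('wrist')
D=np.radians(172.3); x=np.array([np.cos(D),np.sin(D),0]); z=np.array([0,0,-1.]); R=np.c_[x,np.cross(z,x),z]
rs=arm.masks_of('egg','wrist')
if rs:
  mk=rs[0]["mask"]; E=wpts(d,np.array(m['extrinsics']),np.array(m['intrinsics']),cv2.erode(mk.astype(np.uint8),np.ones((5,5)))>0)
  from scipy.optimize import least_squares
  f=least_squares(lambda p:np.sqrt(((E[:,:2]-p[:2])**2).sum(1)/22**2+(E[:,2]-p[2])**2/np.where(E[:,2]>p[2],26,31)**2)*22-22,[682,186,111],loss="soft_l1",f_scale=2); print("egg",f.x.round(1),np.abs(f.fun).mean())
inc([682,187,91],R)
```

```text
egg [681.2 187.7 111.4] 0.3662910778080987
t 8.325 tcp [678.8 187.5 201.5] x [-0.99  0.13  0.  ] z [-0.   -0.01 -1.  ] 
 dpos [-0.0229  0.005   0.7366] /s [-0.023  0.005  0.737] dr [-0.0023 -0.0006  0.0019] j [ -1.  31. -29.  88.  16.  66.  49.] F [-0.3  0.  -0.1]
```

servo_tool:
  increments:
    - {"delta_pos":[-0.02,0.004,0.3],"dr":[0,0,0],"jaw":0.95}
    - {"delta_pos":[-0.02,0.004,0.5],"dr":[0,0,0],"jaw":0.95}
    - {"delta_pos":[-0.02,0.004,0.65],"dr":[0,0,0],"jaw":0.95}
    - {"delta_pos":[-0.02,0.004,0.735],"dr":[0,0,0],"jaw":0.9}
    - {"delta_pos":[-0.02,0.004,0.735],"dr":[0,0,0],"jaw":0.8}
    - {"delta_pos":[-0.02,0.004,0.735],"dr":[0,0,0],"jaw":0.7}
    - {"delta_pos":[-0.02,0.004,0.735],"dr":[0,0,0],"jaw":0.6}
  grip_force: 24

```text
time: 9.2
tcp_pos: [683.3, 187.2, 93.2]
tool_rot: [[-0.992, 0.129, -0.001], [0.129, 0.992, -0.005], [0.0, -0.005, -1.0]]
wrist_force: [-0.1, -0.2, 0.1]
opening: 0.6
grip_force: 0.0
```

servo_tool:
  increments:
    - {"delta_pos":[0,0,0.015],"dr":[0,0,0],"jaw":0.57}
    - {"delta_pos":[0,0,0.015],"dr":[0,0,0],"jaw":0.54}
    - {"delta_pos":[0,0,0.015],"dr":[0,0,0],"jaw":0.51}
    - {"delta_pos":[0,0,0.015],"dr":[0,0,0],"jaw":0.49}
    - {"delta_pos":[0,0,0.015],"dr":[0,0,0],"jaw":0.45}
    - {"delta_pos":[0,0,0.015],"dr":[0,0,0],"jaw":0.4}
    - {"delta_pos":[0,0,0.015],"dr":[0,0,0],"jaw":0.4}
    - {"delta_pos":[0,0,0.015],"dr":[0,0,0],"jaw":0.4}

```text
time: 10.2
tcp_pos: [682.9, 186.9, 90.0]
tool_rot: [[-0.992, 0.129, -0.002], [0.129, 0.992, -0.006], [0.001, -0.006, -1.0]]
wrist_force: [-0.2, -3.4, 3.3]
opening: 0.497
grip_force: 24.1
```

servo_tool:
  increments:
    - {"delta_pos":[0,0,-0.06],"dr":[0,0,0],"jaw":0.4}
    - {"delta_pos":[0,0,-0.16],"dr":[0,0,0],"jaw":0.4}
    - {"delta_pos":[0,0,-0.32],"dr":[0,0,0],"jaw":0.4}
    - {"delta_pos":[0,0,-0.5],"dr":[0,0,0],"jaw":0.4}
    - {"delta_pos":[0,0,-0.63],"dr":[0,0,0],"jaw":0.4}
    - {"delta_pos":[0,0,-0.7],"dr":[0,0,0],"jaw":0.4}
    - {"delta_pos":[0,0,-0.7],"dr":[0,0,0],"jaw":0.4}

```text
time: 11.08
tcp_pos: [683.2, 187.7, 195.5]
tool_rot: [[-0.992, 0.129, -0.001], [0.129, 0.992, -0.005], [0.001, -0.006, -1.0]]
wrist_force: [0.4, 0.2, -0.6]
opening: 0.498
grip_force: 24.5
```

servo_tool:
  increments:
    - {"delta_pos":[-0.01,-0.15,0],"dr":[0,0,0],"jaw":0.4}
    - {"delta_pos":[-0.02,-0.4,0],"dr":[0,0,0],"jaw":0.4}
    - {"delta_pos":[-0.04,-0.7,0],"dr":[0,0,0],"jaw":0.4}
    - {"delta_pos":[-0.05,-1,0],"dr":[0,0,0],"jaw":0.4}
    - {"delta_pos":[-0.05,-1,0],"dr":[0,0,0],"jaw":0.4}

```text
time: 11.7
tcp_pos: [670.6, 31.6, 194.7]
tool_rot: [[-0.991, 0.135, -0.004], [0.135, 0.991, -0.008], [0.003, -0.009, -1.0]]
wrist_force: [-0.0, 0.7, -0.5]
opening: 0.498
grip_force: 24.5
```

servo_tool:
  increments:
    - {"delta_pos":[-0.01,-0.2,0],"dr":[0,0,0],"jaw":0.4}
    - {"delta_pos":[-0.02,-0.5,0],"dr":[0,0,0],"jaw":0.4}
    - {"delta_pos":[-0.04,-0.8,0],"dr":[0,0,0],"jaw":0.4}
    - {"delta_pos":[-0.05,-1,0],"dr":[0,0,0],"jaw":0.4}
    - {"delta_pos":[-0.05,-1,0],"dr":[0,0,0],"jaw":0.4}

```text
time: 12.32
tcp_pos: [658.4, -115.2, 195.8]
tool_rot: [[-0.991, 0.133, -0.004], [0.133, 0.991, -0.007], [0.003, -0.007, -1.0]]
wrist_force: [0.0, 0.4, -0.7]
opening: 0.495
grip_force: 24.6
```

Run:
```python
from h import *
from scipy.optimize import least_squares
o=arm.get_obs(); print(o["opening"],o["grip_force"],o["time"])
for c in ("top","side","wrist"):
    im,d=arm.get_image(c); cv2.imwrite(f"pics/{c}3.png",im[:,:,::-1])
    rs=arm.masks_of("bowl",c)
    if not rs: print(c,"none"); continue
    m=arm.camera_model(c)
    B=wpts(d,np.array(m['extrinsics']),np.array(m['intrinsics']),rs[0]["mask"]) if c=="wrist" else pts(c,d,rs[0]["mask"])[0]
    B=B[(B[:,2]>52)&(B[:,2]<64)]
    f=least_squares(lambda p:np.hypot(B[:,0]-p[0],B[:,1]-p[1])-73.5,[655,-163],loss="soft_l1",f_scale=2); print(c,"bowl",len(B),f.x.round(1),np.abs(f.fun).mean())
inc([653.5,-161.5,80])
```

```text
0.4953825836853064 24.591331779956818 12.325
top bowl 75 [ 654.2 -161.3] 1.004063771484683
side bowl 400 [ 654.1 -163.1] 1.5182774831106856
wrist bowl 1783 [ 655.3 -159.6] 1.7573624209925212
t 12.625 tcp [ 659.3 -110.6  196.6] x [-0.99  0.13  0.  ] z [-0.   -0.01 -1.  ] 
 dpos [-0.0062 -0.3375  0.7791] /s [-0.006 -0.338  0.779] dr [0. 0. 0.] j [ 23.  28. -27.  93.  14.  62.  75.] F [ 0.   0.8 -0.2]
```

View pics/wrist3.png

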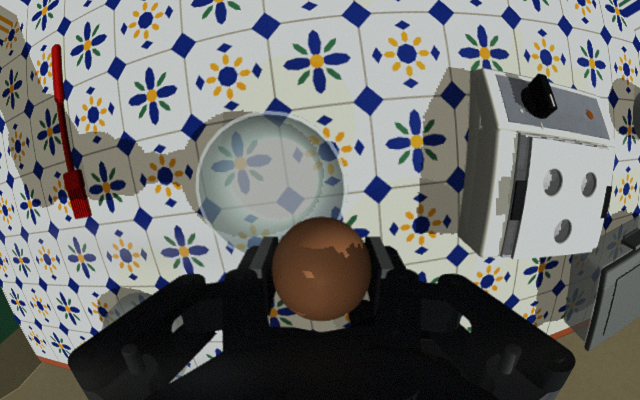

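servo_tool:
  increments:
    - {"delta_pos":[-0.01,-0.12,0],"dr":[0,0,0],"jaw":0.4}
    - {"delta_pos":[-0.012,-0.3,0.05],"dr":[0,0,0],"jaw":0.4}
    - {"delta_pos":[-0.012,-0.338,0.2],"dr":[0,0,0],"jaw":0.4}
    - {"delta_pos":[-0.012,-0.338,0.4],"dr":[0,0,0],"jaw":0.4}
    - {"delta_pos":[-0.012,-0.338,0.6],"dr":[0,0,0],"jaw":0.4}
    - {"delta_pos":[-0.012,-0.338,0.75],"dr":[0,0,0],"jaw":0.4}
    - {"delta_pos":[-0.012,-0.338,0.82],"dr":[0,0,0],"jaw":0.4}
    - {"delta_pos":[-0.012,-0.338,0.82],"dr":[0,0,0],"jaw":0.4}

```text
time: 13.62
tcp_pos: [654.2, -163.1, 73.7]
tool_rot: [[-0.992, 0.129, -0.003], [0.129, 0.992, -0.006], [0.002, -0.006, -1.0]]
wrist_force: [-0.0, -0.6, 0.2]
opening: 0.503
grip_force: 24.6
```

```bash
python3 -c "
from h import *
inc([654.5,-161.5,20])"
```

```text
t 13.625 tcp [ 654.2 -163.1   73.7] x [-0.99  0.13  0.  ] z [-0.   -0.01 -1.  ] 
 dpos [-0.0015  0.013   0.3582] /s [-0.002  0.013  0.358] dr [0. 0. 0.] j [ 25.  36. -24.  98.  18.  51.  77.] F [-0.  -0.6  0.2]
```

servo_tool:
  increments:
    - {"delta_pos":[0,0.005,0.06],"dr":[0,0,0],"jaw":0.4}
    - {"delta_pos":[0,0.01,0.14],"dr":[0,0,0],"jaw":0.4}
    - {"delta_pos":[0,0.01,0.22],"dr":[0,0,0],"jaw":0.4}
    - {"delta_pos":[0,0.01,0.28],"dr":[0,0,0],"jaw":0.4}
    - {"delta_pos":[0,0.01,0.32],"dr":[0,0,0],"jaw":0.4}
    - {"delta_pos":[0,0.01,0.34],"dr":[0,0,0],"jaw":0.4}
    - {"delta_pos":[0,0.01,0.345],"dr":[0,0,0],"jaw":0.4}
    - {"delta_pos":[0,0.01,0.345],"dr":[0,0,0],"jaw":0.4}
    - {"delta_pos":[0,0.01,0.345],"dr":[0,0,0],"jaw":0.4}

```text
time: 14.75
tcp_pos: [654.4, -161.9, 22.6]
tool_rot: [[-0.992, 0.129, -0.002], [0.129, 0.992, -0.006], [0.001, -0.006, -1.0]]
wrist_force: [-0.3, -0.7, -0.2]
opening: 0.496
grip_force: 24.6
```

Creep down about 5 mm, gently.

servo_tool:
  increments:
    - {"delta_pos":[0,0,0.006],"dr":[0,0,0],"jaw":0.4}
    - {"delta_pos":[0,0,0.012],"dr":[0,0,0],"jaw":0.4}
    - {"delta_pos":[0,0,0.018],"dr":[0,0,0],"jaw":0.4}
    - {"delta_pos":[0,0,0.024],"dr":[0,0,0],"jaw":0.4}
    - {"delta_pos":[0,0,0.03],"dr":[0,0,0],"jaw":0.4}
    - {"delta_pos":[0,0,0.03],"dr":[0,0,0],"jaw":0.4}

```text
time: 15.5
tcp_pos: [654.3, -161.8, 17.7]
tool_rot: [[-0.992, 0.129, -0.002], [0.129, 0.992, -0.006], [0.002, -0.006, -1.0]]
wrist_force: [-0.0, 0.2, -0.2]
opening: 0.498
grip_force: 24.6
```

servo_tool:
  increments:
    - {"delta_pos":[0,0,0.003],"dr":[0,0,0],"jaw":0.4}
    - {"delta_pos":[0,0,0.006],"dr":[0,0,0],"jaw":0.4}
    - {"delta_pos":[0,0,0.009],"dr":[0,0,0],"jaw":0.4}
    - {"delta_pos":[0,0,0.012],"dr":[0,0,0],"jaw":0.4}
    - {"delta_pos":[0,0,0.012],"dr":[0,0,0],"jaw":0.4}

```text
time: 16.12
tcp_pos: [654.3, -161.8, 15.9]
tool_rot: [[-0.992, 0.129, -0.002], [0.129, 0.992, -0.006], [0.002, -0.006, -1.0]]
wrist_force: [0.5, -0.3, -0.3]
opening: 0.501
grip_force: 24.6
```

servo_tool:
  increments:
    - {"delta_pos":[0,0,0.003],"dr":[0,0,0],"jaw":0.4}
    - {"delta_pos":[0,0,0.006],"dr":[0,0,0],"jaw":0.4}
    - {"delta_pos":[0,0,0.009],"dr":[0,0,0],"jaw":0.4}
    - {"delta_pos":[0,0,0.009],"dr":[0,0,0],"jaw":0.4}

```text
time: 16.62
tcp_pos: [654.9, -161.9, 15.4]
tool_rot: [[-0.992, 0.129, -0.001], [0.129, 0.992, -0.006], [0.0, -0.006, -1.0]]
wrist_force: [-0.8, 0.1, 8.7]
opening: 0.501
grip_force: 25.2
```

servo_tool:
  increments:
    - {"delta_pos":[0,0,-0.003],"dr":[0,0,0],"jaw":0.49}
    - {"delta_pos":[0,0,-0.003],"dr":[0,0,0],"jaw":0.5}
    - {"delta_pos":[0,0,-0.003],"dr":[0,0,0],"jaw":0.505}
    - {"delta_pos":[0,0,-0.003],"dr":[0,0,0],"jaw":0.51}
    - {"delta_pos":[0,0,-0.003],"dr":[0,0,0],"jaw":0.515}
    - {"delta_pos":[0,0,-0.003],"dr":[0,0,0],"jaw":0.52}
    - {"delta_pos":[0,0,-0.003],"dr":[0,0,0],"jaw":0.53}
    - {"delta_pos":[0,0,-0.003],"dr":[0,0,0],"jaw":0.55}
    - {"delta_pos":[0,0,-0.003],"dr":[0,0,0],"jaw":0.58}
    - {"delta_pos":[0,0,-0.003],"dr":[0,0,0],"jaw":0.62}
    - {"delta_pos":[0,0,-0.003],"dr":[0,0,0],"jaw":0.66}
    - {"delta_pos":[0,0,-0.003],"dr":[0,0,0],"jaw":0.7}
    - {"delta_pos":[0,0,-0.003],"dr":[0,0,0],"jaw":0.7}
    - {"delta_pos":[0,0,-0.003],"dr":[0,0,0],"jaw":0.7}

```text
time: 18.38
tcp_pos: [654.3, -161.9, 15.1]
tool_rot: [[-0.992, 0.129, -0.002], [0.129, 0.992, -0.006], [0.001, -0.006, -1.0]]
wrist_force: [-0.2, -1.3, 0.0]
opening: 0.701
grip_force: 0.0
```

Run:
```python
from h import *
o=arm.get_obs(); print(o["time"],o["wrist_force"],o["opening"],o["grip_force"])
im,d=arm.get_image('wrist'); cv2.imwrite('pics/w4.png',im[:,:,::-1])
```

```text
18.375 [-0.15644317 -1.30212724  0.02330494] 0.7008628325959915 0.02860871027223766
```

View pics/w4.png

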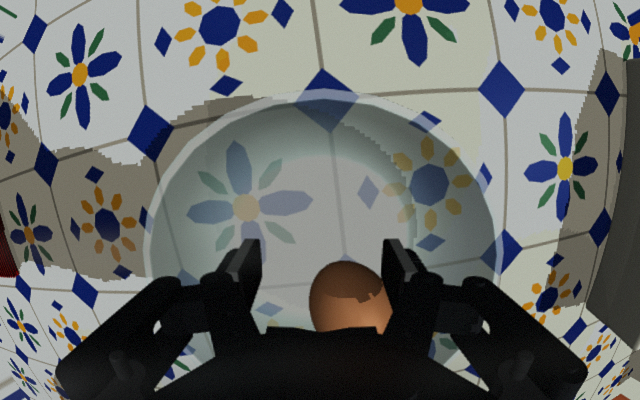

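servo_tool:
  increments:
    - {"delta_pos":[0,0,-0.01],"dr":[0,0,0],"jaw":0.74}
    - {"delta_pos":[0,0,-0.02],"dr":[0,0,0],"jaw":0.78}
    - {"delta_pos":[0,0,-0.03],"dr":[0,0,0],"jaw":0.78}
    - {"delta_pos":[0,0,-0.06],"dr":[0,0,0],"jaw":0.78}
    - {"delta_pos":[0,0,-0.12],"dr":[0,0,0],"jaw":0.78}
    - {"delta_pos":[0,0,-0.2],"dr":[0,0,0],"jaw":0.78}
    - {"delta_pos":[0,0,-0.35],"dr":[0,0,0],"jaw":0.78}
    - {"delta_pos":[0,0,-0.6],"dr":[0,0,0],"jaw":0.78}
    - {"delta_pos":[0,0,-0.9],"dr":[0,0,0],"jaw":0.78}
    - {"delta_pos":[0,0,-1],"dr":[0,0,0],"jaw":0.78}
    - {"delta_pos":[0,0,-1],"dr":[0,0,0],"jaw":0.78}

```text
time: 19.8
tcp_pos: [655.2, -161.2, 166.9]
tool_rot: [[-0.992, 0.129, 0.0], [0.129, 0.992, -0.006], [-0.001, -0.006, -1.0]]
wrist_force: [0.4, 0.1, -0.7]
opening: 0.778
grip_force: 0.0
```

servo_tool:
  increments:
    - {"delta_pos":[0.3,0,-0.2],"dr":[0,0,0],"jaw":0.78}
    - {"delta_pos":[0.8,0,-0.2],"dr":[0,0,0],"jaw":0.78}
    - {"delta_pos":[0.8,0,-0.2],"dr":[0,0,0],"jaw":0.78}
    - {"delta_pos":[0.8,0,-0.2],"dr":[0,0,0],"jaw":0.78}
    - {"delta_pos":[0.8,0,-0.2],"dr":[0,0,0],"jaw":0.78}

```text
time: 20.42
tcp_pos: [536.6, -145.4, 194.8]
tool_rot: [[-0.992, 0.129, -0.002], [0.129, 0.992, -0.005], [0.002, -0.005, -1.0]]
wrist_force: [0.8, -0.6, 0.1]
opening: 0.782
grip_force: 0.0
```

Run:
```python
from h import *
im,d=arm.get_image('side'); cv2.imwrite('pics/s5.png',cv2.resize(im[100:400,220:640,::-1],None,fx=1.8,fy=1.8,interpolation=cv2.INTER_CUBIC))
for l in ("egg","bowl","sifter","brush"):
    for c in ("side","top"):
        if c=="top" and l=="egg": arm.get_image("top")
        for r in arm.recognise(l,c)[:1]: print(l,c,np.round(r["at"]),r["confidence"])
o=arm.get_obs(); print(o["time"],o["tcp_pos"])
```

```text
egg side [ 676. -142.   40.] 0.59
egg top [ 680. -133.   44.] 0.44
bowl top [ 654. -120.   16.] 0.6
sifter top [609. 473.  39.] 0.77
brush side [ 633. -454.   11.] 0.62
brush top [ 578. -462.   11.] 0.78
20.925 [ 535.76429818 -145.3504376   195.17810714]
```

View pics/s5.png

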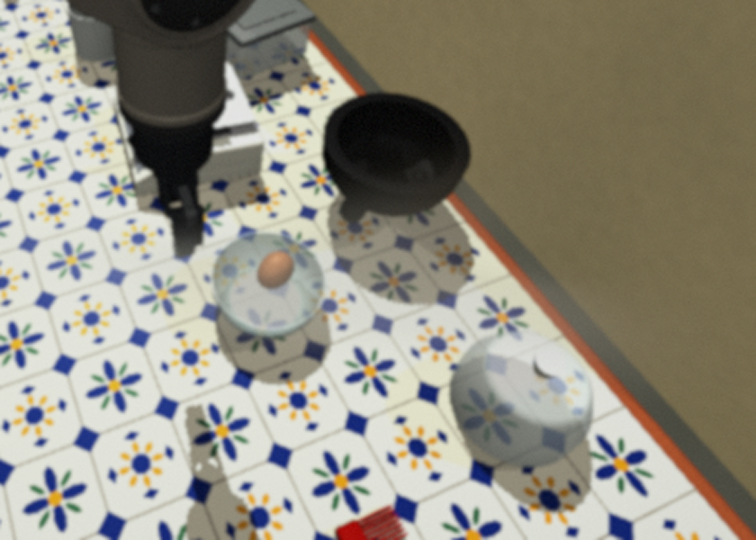

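The picture shows the egg lying on its side in the upright bowl, at crop pixel (277, 270). The gripper is clear of everything, and the sifter and brush have not moved.

```bash
python3 -c "
from bench import arm
print(arm.finish_job())"
```

```text
the job is handed in; nothing more can be done
None
```

I turned the switch to off, then lowered the egg into the glass bowl with a 24 N grip and released it there. The last picture shows it lying in the upright bowl with no crack visible and the sifter and brush unmoved, and I handed the job in at about 21 s.

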